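# Pin the box's flap shut with the R-clip

## Task

Shut the open front flap of the grey box, then take the red-headed R-clip out of the green soap stand and push its straight leg down through the cross-hole of the steel shaft that sticks out through the flap, its bent leg riding over the side of the shaft, until the bent leg has snapped under and the red head is fully home on the shaft. The shaft may have been slid a little in or out, so feel for the hole and be gentle: never press the clip on the shaft with more than 30 N. Let go of the clip, and leave the soap and the other things on the ledge where they are.

Things in the scene. Friction and masses are not known exactly. Their poses are not given: they have to be found in the camera images.
- grey_box: fixed grey plastic box, 110 deep (x) x 190 wide (y) x 92 high, origin at the centre of its underside. Its open front is its -x side; z up. A flap hinged along the bottom front edge closes it.
- flap (a joint): the flap's hinge, rad: 0 = shut (upright against the box front, a hard stop), grows as the top tips outward (to the box's -x) and down; starts 0.5 to 1.0 and stays where it is left (friction 0.12 N m). The hinge line runs along the box's y at box x = -55, z = 5.
- flap_edge (a point): a point on the flap's outer face at its top edge, 60 to the +y side of its middle: a good place to push it shut, beside the shaft. The flap is 186 wide, 86 tall above the hinge line, 5 thick (outer face 5 in front of that line), with a notch 28 wide in the middle of its top edge, open upward from 55 above the hinge, that clears the shaft.
- shaft_root (a point): the point where the axis of the steel shaft passes the outer face of the shut flap: fixed in the box at x = -60, y = 0, z = 75, with the box's axes. The shaft sticks out from here along the box's -x, level, 22 in diameter. Its cross-hole is upright, 8 x 8, right through the axis, 30 from the shaft's free end.
- rclip: loose R-clip, 60 to 100 g, standing head up. Origin at the tip of its straight leg, z up along that leg, bent leg on its +y side. Straight leg: steel wire 6 thick, round tip, z 0 to 50. Red head: 18 (x) x 26 (y -6 to 20) x 45 (z 50 to 95), flat sides, grip across y; a wire loop on top up to z = 112. Either way round on the shaft is right.
- clip_tip (a point): the tip of the clip's straight leg, with the clip's axes. Fully home, it is 39 below the shaft's axis: the head's underside rests on the shaft, the bent leg's belly lies beside the shaft and its neck below it.
- flap_foot (a point): the middle of the hinge line, at the foot of the flap. About the shaft again: it sits stiffly in its bushing (about 10 N to slide it) and starts pushed in or pulled out by an unknown amount, so the cross-hole's middle is anywhere from 13 to 35 in front of shaft_root. NO entry shows this: it must be seen or felt for with the leg's tip. The shaft does not turn.
- clip_head (a point): the middle of the clip's head where it is gripped, 78 above the leg tip and 7 to the bent-leg side.
- bent_leg (a joint): how far the clip's bent leg is sprung outward, rad: 0 at rest, about 0.1 as its neck rides over the widest part of the shaft (stiffness 1.5 N m/rad; takes roughly 5 to 15 N downward). The bent leg is 6 wire: belly at clip y 15.5 z 40, neck at y 11 z 24, flared end at y 17.5 z 13.
- soap_stand: fixed green hard soap stand, 130 (x) x 90 (y), deck 60 above the ledge, origin at the centre of its underside. The clip's head rests on the deck over a slot 9 wide (x) at stand x = -35, 32 long in y, its legs hanging through; lift it straight up. A lip 8 high at the +x end.
- soap: pink soap bar, 46 x 74 x 24, on the soap stand; origin at its underside's centre; leave it alone
- glass_bottle: small amber glass bottle, 48 across, 120 tall; origin at its underside's centre; leave it alone
- tumbler: steel tumbler, 72 across, 95 tall; origin at its underside's centre; leave it alone
- comb: wooden hair comb lying flat, 170 x 33 x 6; origin at its underside's centre; leave it alone
- mug: blue mug, 80 across, 85 tall, handle on one side; origin at its underside's centre; leave it alone
- talc_tin: yellow tin, 54 across, 130 tall; origin at its underside's centre; leave it alone
- brush_cup: blue plastic cup, 68 across, 90 tall; origin at its underside's centre; leave it alone
Things that resemble listed ones, but are neither listed nor needed, are in the scene too. There is more than one size of the rclip; the one meant has the size given above.

How it is judged:
On the way:
1. the flap is shut (within 0.08 rad) with the clip not yet in the shaft (value of joint flap below 0.08 rad and distance between clip_tip and shaft_root above 0.06 m), for 0.2 s.
At the end, for the whole second after the job is handed in: Flap within 0.12 rad of shut; straight leg through the cross-hole, its tip 35.5 to 41.5 mm below the shaft's axis, 8 to 40 mm in front of shaft_root and within 8 mm of the axis sideways, clip upright within 0.25 rad; bent leg within 0.07 rad of rest; clip released and still (z of clip_tip in the frame of shaft_root between -0.0415 and -0.0355 m and x of clip_tip in the frame of shaft_root between -0.04 and -0.008 m and y of clip_tip in the frame of shaft_root between -0.008 and 0.008 m and angle between the z axis of rclip and the z axis of grey_box, either way round below 0.25 rad and value of joint bent_leg between -0.06 and 0.07 rad and value of joint flap below 0.12 rad and linear speed of rclip below 0.02 m/s); the robot touches nothing.
It fails at once if the clip presses on the shaft, flap or box with more than 30 N (contact force between rclip and grey_box above 30 N).
It fails at once if a bystander is moved by more than 25 mm (distance of any of soap, glass_bottle, tumbler, comb, mug, talc_tin, brush_cup from where it was at the start of the episode above 0.025 m).
It also fails if it takes over 72 s, if anything falls off the work surface, if the arm or the gripper's body presses on something with over 40 N, if the wrist force passes 120 N, or if a joint passes its speed limit or range.

## Robot

A 6-joint arm with a two-finger parallel gripper is mounted at the origin on the work surface. World frame = base frame: x ahead of the robot, y to its left, z up, the work surface at z = 0. Lengths are in m, angles in rad, forces in N, time in s.
With the tool pointing down it reaches from about 0.35 to 0.85 m from the base axis. Payload 8.1 kg.
Tool frame: the origin (TCP) lies on the mounting face of the last link; the fingertips stand 173 mm ahead of it and the grasp point (between the pads) lies 155 mm ahead of it; z points along the fingers, y is the line along which they close (so a half turn about z gives the same grasp; the last joint's range is limited). The gripper opens to 85 mm and grips with 20 to 120 N. Pads are 22 mm wide; open, the fingers measure 114 mm over their backs; the gripper's body (76 mm by 85 mm) begins 54 mm behind the grasp point. The pads swing forward as they close: fully open they stand 13 mm farther back than shut.
Start: joints at [-1.235, 0.13, 1.488, -0, 1.523, -0.085], TCP at [0.245, -0.548, 0.405] pointing down, gripper open.
Joint ranges: [-2.96, 2.96], [-0.89, 2.26], [0.02, 2.5], [-1.34, 4.48], [0, 2.73], [-2.66, 2.66]. Speed limits (rad/s): [2.39, 2.39, 2.79, 3.14, 3.14, 3.14].

## Interface

Orientations are given as a unit quaternion [x, y, z, w].
In Python, from plant import r gives the robot as it stands.
- The arm moves only by the tool carry_out, never from a script. Its argument "motion" is a list that holds one entry, the list of rows, each a list of 5 numbers: the opening, from 0 (shut) to 1 (fully open), then the shift along the tool's x, y, z in m, then the turn about the tool's z in degrees. A call has 1 to 5 rows; each row shifts and turns the commanded pose from where the row before left it, along the tool's axes as they then stand; what a row does not reach is not made up. A row lasts 1/8 s, in which the tool goes at most 62.5 mm and 10.7 degrees, less where a joint would pass 70% of its speed; a pose out of reach is approached as far as the arm can. A call with a gripper value outside its range is refused whole. The fingers move at their own pace and stop on an object; "force" is the grip in N (left out, the last holds). Time passes only in rows, so rows that do not move let the fingers close. It gives the time, the measured TCP pose, the force, the opening and the grip force at its end, in the units of the state.
- r.read_state(): the state, without advancing time (a new reading comes with each control period).
- r.grab_frame(name): name is "scene" or "top" or "wrist"; returns the picture (400x640x3 uint8, blue, green, red); there is no depth.
- r.calibration(name): a dict with "mtx" (3x3 intrinsics, pixels), "k1" (the pictures are not rectified: a ray, as slopes to the right and down, at radius r is drawn at 1 + k1 r^2 times it, then the intrinsics apply), "rvec" (rotation vector, rad) and "tvec" (3), from world to camera coordinates, as OpenCV has them; the wrist camera has in their place "mount" (4x4, takes a point from camera to tool coordinates, whose origin is the TCP and whose axes are the flange's). Camera axes: x right, y down, z forward; pixel columns grow to the right and rows downward; lengths in m; the calibration is good to about 2 mm. A picture is of the moment at which its call begins: read the wrist's pose just before it. calibration takes no time and is no camera call.
- r.close_job(): hands the job in; it is judged then, once.
Trained networks look in the newest picture that a camera, given by its name, has taken for a name from the list of things; names that differ only in an ending like _2 or _b are one class to them, and where a whole thing is asked for, a point or a joint stands for the part that bears it (a point fixed in the world has none). Each returns a list of dicts, best first, with "conf" (0 to 1); they miss things now and then, are a little off and sometimes report something else, mostly with a low value. They report only what shows in the picture. A call takes as long as a camera call. They do not tell look-alikes from the thing itself.
- r.spot_in(name, camera): "at" ([column, row] as shares, 0 to 1, of the picture: columns of its width, rows of its height, amid what is visible of it).
- r.cut_out(name, camera): "mask" (400x640 bool, what is visible of it) and "at" ([column, row] as shares, 0 to 1, of the picture: columns of its width, rows of its height, amid what is visible of it).
The state is a dict: "clock": time; "qpos": joint angles; "qvel": joint speeds; "joint_efforts": joint torques, N m; "position": TCP position; "tcp_rot": TCP orientation; "ft_force": force on the tool from outside, world axes, zero at the start; "ft_torque": the same for the moment, N m; "opening": opening from 0.0 (shut) to 1.0 (fully open); "finger_force": force on a finger pad.
Only numpy, scipy, OpenCV 4.12 (cv2) and the standard library are available. Lean on these libraries where they do the work, as an engineer would, in place of code of your own. Each camera call takes 0.05 s, during which the arm holds its last target. There are 200 camera calls.

## Working session

There is one attempt and no reset: what is moved stays moved. The work goes in short steps, Python scripts to look and compute and a tool call to move; the robot and the scene stay as the last step left them, time stands still between calls to the robot, and variables do not carry over. Pictures are saved under pics/ and viewed, at most 10 in all, crops included, and the job is handed in when it is done.

Besides the shell and the picture viewer there is one more tool, called after ">>>" as name([rows], argument=value, ...), one row to a line, values as JSON. carry_out: Moves the arm, as the interface text tells. Its arguments: {"type":"object","properties":{"motion":{"type":"array","items":{"type":"array","items":{"type":"array","items":{"type":"number"}}}},"force":{"type":"number"}},"required":["motion"]}

```bash
mkdir -p pics; ls; cat > h.py <<'E'
import numpy as np, cv2
from scipy.spatial.transform import Rotation as R
from plant import r
def cam(name,st=None):
    c=r.calibration(name); K=np.array(c["mtx"]); k1=c["k1"]
    if "mount" in c:
        st=st or r.read_state(); T=np.eye(4); T[:3,:3]=R.from_quat(st["tcp_rot"]).as_matrix(); T[:3,3]=st["position"]
        T=np.linalg.inv(T@np.array(c["mount"])); 
    else:
        T=np.eye(4);T[:3,:3]=cv2.Rodrigues(np.array(c["rvec"],float))[0];T[:3,3]=np.ravel(c["tvec"])
    return K,k1,T
def proj(P,C):
    K,k1,T=C; P=np.atleast_2d(P); q=P@T[:3,:3].T+T[:3,3]; s=q[:,:2]/q[:,2:]
    s=s*(1+k1*(s**2).sum(1,keepdims=True)); return s@K[:2,:2].T+K[:2,2]
def ray(uv,C):
    K,k1,T=C; uv=np.asarray(uv,float); s=cv2.undistortPoints(uv.reshape(1,1,2),K,np.array([k1,0,0,0,0.]))[0,0]
    d=T[:3,:3].T@np.r_[s,1]; return -T[:3,:3].T@T[:3,3], d/np.linalg.norm(d)
def onz(uv,C,z):
    o,d=ray(uv,C); return o+d*(z-o[2])/d[2]
def tri(rays):
    A=np.zeros((3,3));b=np.zeros(3)
    for o,d in rays:
        M=np.eye(3)-np.outer(d,d);A+=M;b+=M@o
    p=np.linalg.solve(A,b); return p,[np.linalg.norm((np.eye(3)-np.outer(d,d))@(p-o)) for o,d in rays]
E
python3 - <<'E'
from h import *
im={}
for c in("scene","top","wrist"):
    im[c]=r.grab_frame(c)
    cv2.imwrite(f"pics/{c}0.png",im[c])
    C=cam(c); print(c,C[0][0,0],C[1],-C[2][:3,:3].T@C[2][:3,3])
    for n in("rclip","grey_box","flap","flap_edge","soap_stand","clip_head","shaft_root","soap"):
        try: print(n,[(np.round(np.array(d["at"])*[640,400],1).tolist(),round(d["conf"],2)) for d in r.spot_in(n,c)])
        except Exception as e: print(n,e)
print(r.read_state())
E
```

```text
pics
scene 453.6461000113608 -0.029676803227154075 [ 1.20768426 -0.30283927  0.96772252]
rclip [([188.4, 175.5], 0.88), ([259.3, 191.5], 0.65), ([239.1, 216.8], 0.45), ([369.8, 273.5], 0.35)]
grey_box [([394.0, 195.7], 0.63)]
flap [([381.0, 216.5], 0.75), ([369.2, 269.4], 0.53)]
flap_edge [([261.4, 211.6], 0.73), ([376.3, 207.4], 0.7), ([392.8, 193.0], 0.63), ([185.5, 222.6], 0.35)]
soap_stand [([246.3, 225.5], 0.68)]
clip_head [([236.9, 213.7], 0.7), ([188.6, 171.1], 0.66), ([260.0, 186.3], 0.63), ([146.3, 285.5], 0.52), ([326.5, 294.6], 0.43)]
shaft_root [([393.1, 190.8], 0.87), ([237.8, 215.4], 0.36)]
soap [([262.9, 211.8], 0.92), ([392.3, 193.8], 0.58)]
top 420.29783042921497 -0.032510581844696164 [0.28348528 0.02196932 1.20225663]
rclip [([416.6, 304.9], 0.89), ([355.6, 252.6], 0.76), ([470.4, 180.5], 0.69)]
grey_box [([245.6, 191.8], 0.78), ([298.8, 121.4], 0.69)]
flap [([266.9, 188.2], 0.93), ([380.8, 205.3], 0.58)]
flap_edge [([267.7, 193.5], 0.66)]
soap_stand [([380.2, 205.8], 0.92), ([267.0, 191.4], 0.69), ([342.8, 115.2], 0.43), ([388.2, 203.5], 0.18)]
clip_head [([352.3, 
[... 438 characters left out ...]
 array([-1.23540725e+00,  1.30415360e-01,  1.48818806e+00,  1.72817839e-05,
        1.52300121e+00, -8.54039873e-02]), 'qvel': array([ 1.77214592e-04, -5.44634052e-04, -6.23312455e-04, -1.11394736e-03,
       -2.38977503e-04, -6.13009794e-05]), 'joint_efforts': array([ 8.09716021e-04, -5.69308805e+01, -5.00856936e+01, -2.33995179e-04,
        1.31167453e-03, -4.39540798e-06]), 'position': array([ 0.24511534, -0.54765949,  0.4046896 ]), 'tcp_rot': array([ 9.77948263e-01,  2.08847302e-01,  7.81683368e-06, -7.02004605e-06]), 'ft_force': array([-0.53909844, -0.96144557, -0.65437148]), 'ft_torque': array([-0.00934615, -0.0078861 , -0.03966683]), 'finger_force': 0.0, 'opening': 0.9983725662329053}
```

```bash
python3 - <<'E'
import cv2
t=cv2.imread("pics/top0.png");s=cv2.imread("pics/scene0.png")
cv2.imwrite("pics/a.png",cv2.resize(t[60:360,160:560],(800,600),interpolation=cv2.INTER_CUBIC))
cv2.imwrite("pics/b.png",cv2.resize(s[100:340,120:440],(800,600),interpolation=cv2.INTER_CUBIC))
E
```

```text
(no output)
```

View pics/a.png

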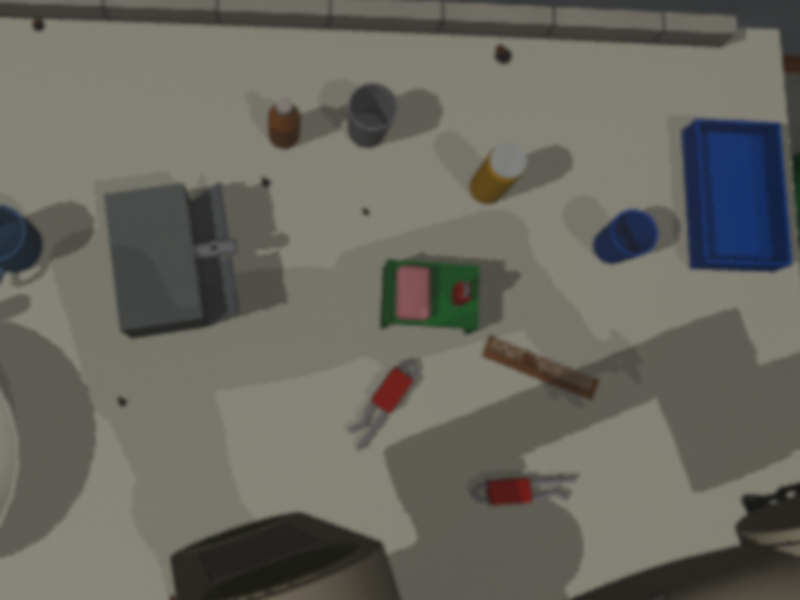

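View pics/b.png

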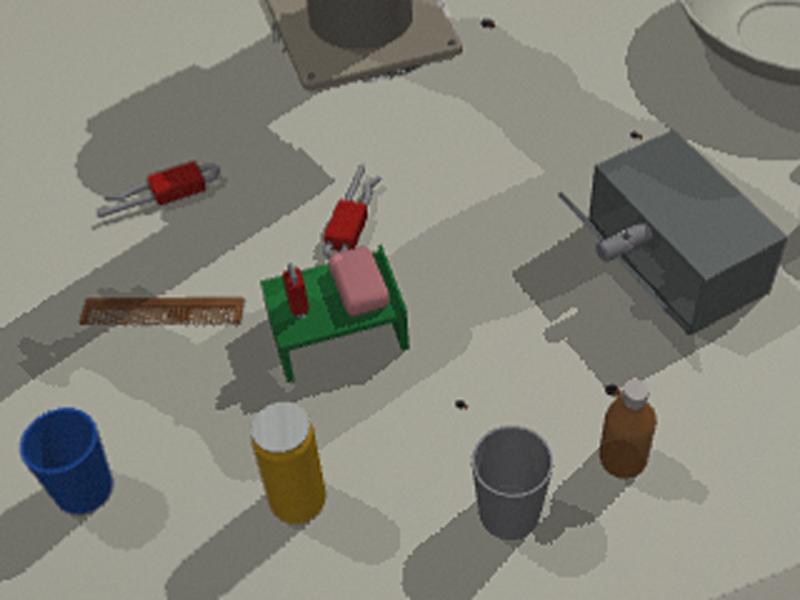

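```bash
python3 - <<'E'
from h import *
from scipy.optimize import least_squares
t=lambda a:np.array(a,float)/2+[160,60]; s=lambda a:np.array(a,float)/2.5+[120,100]
Ct,Cs=cam("top"),cam("scene")
for p in [(105,192),(183,184),(203,322),(120,334)]: print("top",onz(t(p),Ct,.092).round(4))
for p in [(672,132),(785,240),(708,278),(597,165)]: print("scene",onz(s(p),Cs,.092).round(4))
for p in [(385,262),(478,264),(478,332),(382,326)]: print("stand top",onz(t(p),Ct,.06).round(4))
for p in [(262,282),(293,345),(408,318)]: print("stand scene",onz(s(p),Cs,.06).round(4))
print("clip",tri([ray(t((461,293)),Ct),ray(s((296,292)),Cs)]))
print("shaft end",tri([ray(t((233,247)),Ct),ray(s((608,248)),Cs)]))
print("hole?",onz(t((213,248)),Ct,.086),onz(s((615,237)),Cs,.086))
print("flap top",tri([ray(t((219,185)),Ct),ray(s((690,331)),Cs)]),tri([ray(t((237,317)),Ct),ray(s((560,195)),Cs)]))
E
```

```text
top [0.6121 0.2761 0.092 ]
top [0.6274 0.1705 0.092 ]
top [0.4376 0.1331 0.092 ]
top [0.418  0.2418 0.092 ]
scene [0.422  0.2399 0.092 ]
scene [0.6082 0.2739 0.092 ]
scene [0.6241 0.1744 0.092 ]
scene [0.4394 0.1384 0.092 ]
stand top [ 0.5345 -0.1122  0.06  ]
stand top [ 0.5362 -0.2429  0.06  ]
stand top [ 0.4403 -0.2419  0.06  ]
stand top [ 0.4444 -0.109   0.06  ]
stand scene [ 0.4419 -0.2399  0.06  ]
stand scene [ 0.5306 -0.2311  0.06  ]
stand scene [ 0.5398 -0.1151  0.06  ]
clip (array([ 0.48914387, -0.21329015,  0.08673291]), [np.float64(0.00029597407306746935), np.float64(0.0002959740730673583)])
shaft end (array([0.54417761, 0.100446  , 0.08211557]), [np.float64(0.0019079073358886612), np.float64(0.0019079073358886994)])
hole? [0.54017397 0.12546282 0.086     ] [0.53653531 0.11388647 0.086     ]
flap top (array([0.64652007, 0.13572872, 0.04849433]), [np.float64(0.011670105757003295), np.float64(0.011670105757003278)]) (array([0.44897709, 0.09029939, 0.07192388]), [np.float64(0.0007917857406990416), np.float64(0.0007917857406990571)])
```

>>> carry_out([
  [[0,0.042,-0.0385,0,0],[0,0.042,-0.0385,0,0],[0,0.042,-0.0385,0,0],[0,0.042,-0.0385,0,0],[0,0.042,-0.0385,0,0]],
])

```text
clock: 1.98
position: [0.3585, -0.2845, 0.4049]
tcp_rot: [0.978, 0.209, 0.0, 0.0]
ft_force: [1.4, 0.4, 0.1]
opening: -0.002
finger_force: 0.0
```

>>> carry_out([
  [[0,0.042,-0.0385,0,0],[0,0.042,-0.0385,0,0],[0,0.042,-0.0385,0,0],[0,0.042,-0.0385,0,0],[0,0.042,-0.0385,0,0]],
])

```text
clock: 2.6
position: [0.4716, -0.0228, 0.4051]
tcp_rot: [0.978, 0.209, 0.0, 0.0]
ft_force: [-0.2, -0.7, 0.9]
opening: -0.001
finger_force: 0.0
```

>>> carry_out([
  [[0,0,0,0,-10],[0,0,0,0,-10],[0,0,0,0,-10],[0,0,0,0,-10],[0,0,0,0,-10]],
])

```text
clock: 3.22
position: [0.4712, -0.0246, 0.4048]
tcp_rot: [0.796, 0.605, 0.0, 0.0]
ft_force: [-0.1, 0.0, -0.6]
opening: -0.0
finger_force: 0.0
```

>>> carry_out([
  [[0,0,0,0,-10],[0,0,0,0,-10],[0,0,0,0,-6],[0,0,0,0,0]],
])

```text
clock: 3.72
position: [0.4712, -0.0247, 0.4048]
tcp_rot: [0.642, 0.766, 0.0, 0.0]
ft_force: [0.3, 0.0, -0.3]
opening: -0.003
finger_force: 0.0
```

```bash
python3 - <<'E'
from h import *
st=r.read_state(); im=r.grab_frame("wrist"); cv2.imwrite("pics/w1.png",im)
np.save("w1.npy",cam("wrist",st)[2])
E
```

```text
(no output)
```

View pics/w1.png

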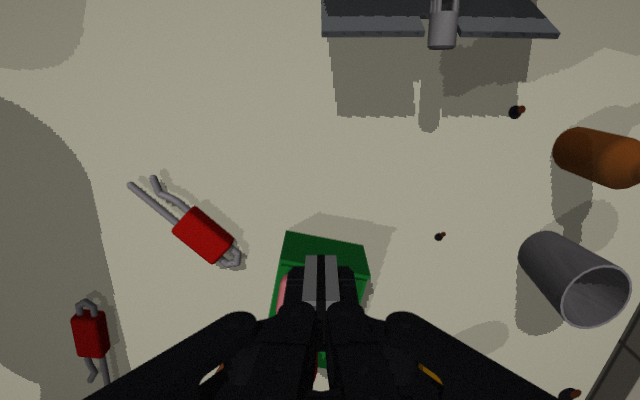

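```bash
python3 - <<'E'
from h import *
C=(*cam("wrist")[:2],np.load("w1.npy"))
print("hole",onz((444,9),C,.086),"end",onz((441,44),C,.075))
print("end edges",onz((428,45),C,.075),onz((456,46),C,.075))
for z in(.05,.06,.07,.08):print("flap",z,onz((322,32),C,z),onz((558,33),C,z))
c=np.array([.5235,.206]);xb=np.array([-.175,.985])
for d in(0,.013,.035,.06): print(d,proj(np.r_[c-(.06+d)*xb,.086],C).round(1))
E
```

```text
hole [0.53639424 0.12030388 0.086     ] end [0.54375111 0.09809463 0.075     ]
end edges [0.53396345 0.09545914 0.075     ] [0.55570719 0.09894406 0.075     ]
flap 0.05 [0.45134624 0.09241726 0.05      ] [0.64779044 0.13016764 0.05      ]
flap 0.06 [0.45150316 0.09134814 0.06      ] [0.64186339 0.12792937 0.06      ]
flap 0.07 [0.45166008 0.09027902 0.07      ] [0.63593633 0.12569111 0.07      ]
flap 0.08 [0.45181701 0.0892099  0.08      ] [0.63000927 0.12345284 0.08      ]
0 [[450.3 -31.2]]
0.013 [[448.8 -11.3]]
0.035 [[446.1  21.5]]
0.06 [[443.   57.3]]
```

>>> carry_out([
  [[0,0.055,0.032,0,0],[0,0,0,0.05,0],[0,0,0,0.05,0],[0,0,0,0.05,0],[0,0,0,0.037,0]],
])

```text
clock: 4.4
position: [0.4919, 0.0341, 0.2154]
tcp_rot: [0.643, 0.766, -0.001, -0.001]
ft_force: [0.6, 0.2, -0.4]
opening: -0.0
finger_force: 0.0
```

>>> carry_out([
  [[0,0,0,0,0],[0,0.02,0,0,0],[0,0.02,0,0,0],[0,0.01,0,0,0],[0,0.01,0,0,0]],
])

```text
clock: 5.03
position: [0.4831, 0.0932, 0.2196]
tcp_rot: [0.642, 0.766, 0.001, 0.001]
ft_force: [0.6, -3.7, 2.4]
opening: 0.002
finger_force: 1.6
```

>>> carry_out([
  [[0,0.008,0,0,0],[0,0.008,0,0,0],[0,0.005,0,0,0]],
])

```text
clock: 5.4
position: [0.4816, 0.1134, 0.223]
tcp_rot: [0.642, 0.766, 0.003, 0.004]
ft_force: [-0.9, -9.9, 31.9]
opening: 0.004
finger_force: 3.1
```

>>> carry_out([
  [[0,-0.01,0,-0.01,0],[0,0,0,-0.015,0],[0,0,0,0,0]],
])

```text
clock: 5.78
position: [0.4807, 0.104, 0.244]
tcp_rot: [0.642, 0.766, 0.001, 0.001]
ft_force: [0.6, -0.2, -0.7]
opening: 0.005
finger_force: 0.0
```

```bash
python3 - <<'E'
from h import *
print(r.read_state())
r.grab_frame("wrist"); cv2.imwrite("pics/w2.png",np.hstack([cv2.resize(r.grab_frame("wrist")[:,100:600],(400,320)),cv2.resize(r.grab_frame("scene")[100:300,280:480],(320,320))]))
E
```

```text
{'clock': 5.775, 'qpos': array([ 1.08690800e-01, -2.13536637e-02,  1.95046992e+00,  3.67068727e-04,
        1.21054558e+00, -6.73650229e-02]), 'qvel': array([ 0.00252165,  0.01951304,  0.02014714, -0.00115073, -0.01935196,
       -0.00251918]), 'joint_efforts': array([-1.15349453e-01, -4.44817793e+01, -4.53063977e+01, -1.17812329e-02,
        3.91665520e-01, -1.03096108e-02]), 'position': array([0.48068985, 0.10402335, 0.24395046]), 'tcp_rot': array([6.42253275e-01, 7.66491858e-01, 8.15560784e-04, 5.44420117e-04]), 'ft_force': array([ 0.60058624, -0.17862588, -0.73980215]), 'ft_torque': array([ 0.00401503, -0.02846974,  0.00542553]), 'finger_force': 0.0, 'opening': 0.005122381590612572}
```

View pics/w2.png

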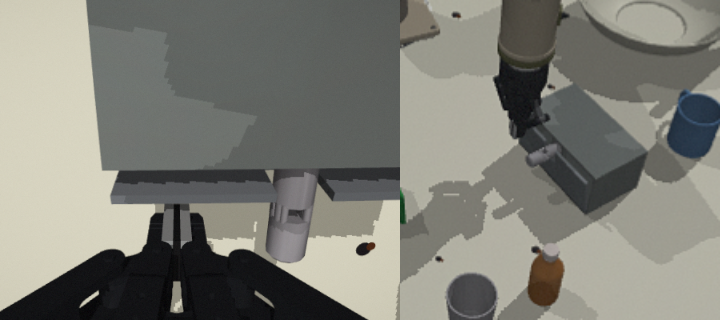

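>>> carry_out([
  [[0,0.01,0,0,0],[0,0.006,0,0,0],[0,0.004,0,0,0]],
])

```text
clock: 6.3
position: [0.4765, 0.1242, 0.2425]
tcp_rot: [0.642, 0.767, -0.0, -0.0]
ft_force: [-0.2, -1.5, 1.3]
opening: 0.0
finger_force: 0.8
```

>>> carry_out([
  [[0,0.003,0,0,0],[0,0.002,0,0,0],[0,0,0,0,0]],
])

```text
clock: 6.68
position: [0.4761, 0.1266, 0.2426]
tcp_rot: [0.642, 0.767, -0.002, 0.002]
ft_force: [1.7, -17.5, 1.9]
opening: 0.005
finger_force: 8.5
```

>>> carry_out([
  [[0,-0.02,0,0,0],[0,-0.03,0.03,-0.05,0],[0,0,0.03,0,0],[0,0,0,0,0]],
])

```text
clock: 7.18
position: [0.5435, 0.091, 0.291]
tcp_rot: [0.642, 0.766, 0.001, 0.001]
ft_force: [-0.8, 0.8, -0.7]
opening: 0.001
finger_force: 0.0
```

```bash
python3 - <<'E'
from h import *
st=r.read_state(); im=r.grab_frame("wrist"); C=cam("wrist",st); np.save("w3.npy",C[2]); cv2.imwrite("pics/w3.png",im)
print(st["position"])
p=proj([.538,.12,.086],C)[0]; print(p)
x,y=(max(0,int(p[0])-100),max(0,int(p[1])-100)); print(x,y); cv2.imwrite("pics/w3c.png",cv2.resize(im[y:y+200,x:x+200],(600,600),interpolation=cv2.INTER_CUBIC))
E
```

```text
[0.5435264  0.09102543 0.2909959 ]
[319.52563484 189.41202019]
219 89
```

View pics/w3c.png

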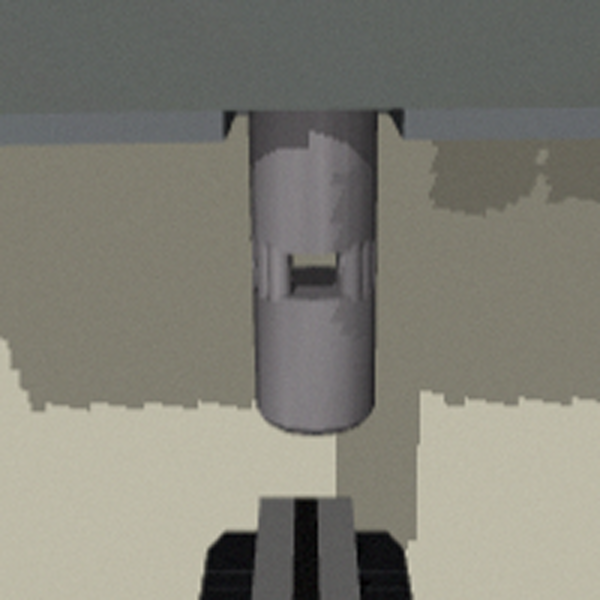

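```bash
python3 - <<'E'
from h import *
C=(*cam("wrist")[:2],np.load("w3.npy")); f=lambda u,v:(u/3+219-.33,v/3+89-.33)
h=onz(f(314,274.5),C,.0855); print("hole",h, onz(f(314,252),C,.0855),onz(f(314,297),C,.0855))
print("axis",onz(f(313.5,180),C,.075),onz(f(316,390),C,.075))
a,b=onz(f(0,143),C,.091),onz(f(600,137),C,.091); print("flap",a,b,np.degrees(np.arctan2(*(b-a)[1::-1])))
a,b=onz(f(0,115),C,.092),onz(f(600,108),C,.092); print("box",a,b,np.degrees(np.arctan2(*(b-a)[1::-1])))
print("tcp tool x ang",R.from_quat(r.read_state()["tcp_rot"]).as_matrix()[:2,0])
# stand clip in top & scene
for c in("top","scene"):
    print(c); np.save(c+"s.npy",r.grab_frame(c))
    for n in("clip_head","rclip","soap_stand"):
        print(n,[(np.round(np.array(d["at"])*[640,400],1).tolist(),round(d["conf"],2)) for d in r.spot_in(n,c)])
E
```

```text
hole [0.53906163 0.12495258 0.0855    ] [0.53837467 0.12876603 0.0855    ] [0.53975814 0.1210866  0.0855    ]
axis [0.53660265 0.13862543 0.075     ] [0.5439504  0.10039737 0.075     ]
flap [0.48669672 0.13898024 0.091     ] [0.57867923 0.15623852 0.091     ] 10.626611327486314
box [0.48655859 0.14350031 0.092     ] [0.57724002 0.1606643  0.092     ] 10.718032087418502
tcp tool x ang [-0.17543091  0.98449167]
top
clip_head [([418.7, 302.4], 0.69), ([354.4, 257.1], 0.62)]
rclip [([359.0, 251.7], 0.85), ([416.4, 308.0], 0.78)]
soap_stand [([381.5, 207.4], 0.73)]
scene
clip_head [([188.5, 174.5], 0.91), ([238.0, 216.4], 0.73), ([261.0, 184.2], 0.62)]
rclip [([185.2, 174.2], 0.91), ([239.6, 213.4], 0.57), ([260.2, 192.7], 0.55), ([394.5, 195.9], 0.52)]
soap_stand [([246.2, 224.5], 0.66), ([396.9, 197.9], 0.27)]
```

>>> carry_out([
  [[0.7,-0.05,-0.017,-0.03,0],[0.7,-0.053,-0.0174,0,0],[0.7,-0.053,-0.0174,0,0],[0.7,-0.053,-0.0174,0,0],[0.7,-0.053,-0.0174,0,0]],
])

```text
clock: 8.25
position: [0.5021, -0.1837, 0.3206]
tcp_rot: [0.642, 0.767, 0.0, 0.0]
ft_force: [1.3, 0.6, 0.5]
opening: 0.702
finger_force: 0.0
```

>>> carry_out([
  [[0.7,-0.053,-0.0174,0,0],[0.7,-0.051,-0.0174,0,0],[0.7,0,0,0,0],[0.7,0,0,0,0]],
])

```text
clock: 8.75
position: [0.4866, -0.2904, 0.3202]
tcp_rot: [0.642, 0.766, 0.0, -0.0]
ft_force: [0.4, 0.1, 0.2]
opening: 0.7
finger_force: 0.0
```

```bash
python3 - <<'E'
from h import *
st=r.read_state(); im=r.grab_frame("wrist"); C=cam("wrist",st); np.save("w4.npy",C[2]); cv2.imwrite("pics/w4.png",im)
print(st["position"],st["tcp_rot"])
p=proj([.489,-.213,.09],C)[0]; print(p)
x,y=(max(0,int(p[0])-100),max(0,int(p[1])-100)); print(x,y); cv2.imwrite("pics/w4c.png",cv2.resize(im[y:y+200,x:x+200],(600,600),interpolation=cv2.INTER_CUBIC))
E
```

```text
[ 0.48658197 -0.29044656  0.32016793] [ 6.42371430e-01  7.66393364e-01  2.31779063e-04 -3.21333197e-04]
[351.02517268  92.15002427]
251 0
```

View pics/w4c.png

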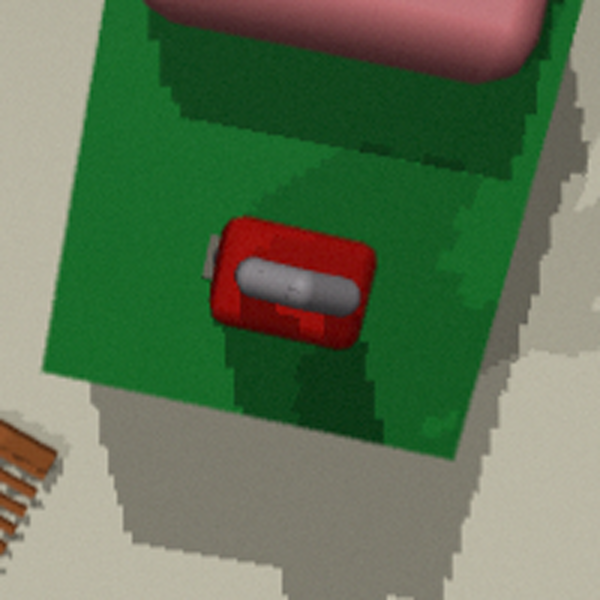

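```bash
python3 - <<'E'
from h import *
C=(*cam("wrist")[:2],np.load("w4.npy")); f=lambda p:(p[0]/3+251-.33,p[1]/3-.33)
c=[onz(f(p),C,.105) for p in[(232,217),(375,245),(356,350),(212,322)]]
print(np.mean(c,0),[np.linalg.norm(c[i]-c[i-1]) for i in range(4)],np.degrees(np.arctan2(*(c[1]-c[0]+c[2]-c[3])[1::-1])))
a,b=onz(f((43,373)),C,.06),onz(f((454,459)),C,.06); print(a,b,np.linalg.norm(a-b),np.degrees(np.arctan2(*(b-a)[1::-1])))
Rm=R.from_quat(r.read_state()["tcp_rot"]).as_matrix(); print(Rm.T@(np.mean(c,0)-r.read_state()["position"]))
E
```

```text
[ 0.4867629  -0.21386103  0.105     ] [np.float64(0.016889219677261105), np.float64(0.023632448448285687), np.float64(0.017013083477681185), np.float64(0.024451595587987093)] -0.4736358377499023
[ 0.44230157 -0.24210748  0.06      ] [ 0.53145778 -0.24477976  0.06      ] 0.08919624934086172 -1.7168105163702054
[0.0746667  0.01333737 0.2152176 ]
```

>>> carry_out([
  [[0.7,0.04,0.0133,0,0],[0.7,0.0347,0,0,0],[0.7,0,0,0,5.6],[0.7,0,0,0,5.6],[0.7,0,0,0,0]],
])

```text
clock: 9.43
position: [0.487, -0.2132, 0.3204]
tcp_rot: [0.713, 0.701, 0.0, 0.0]
ft_force: [0.9, -0.7, -0.7]
opening: 0.697
finger_force: 0.0
```

>>> carry_out([
  [[0.7,0,0,0.04,0],[0.7,0,0,0.037,0],[0.7,0,0,0,0]],
])

```text
clock: 9.8
position: [0.4852, -0.2132, 0.2401]
tcp_rot: [0.713, 0.701, -0.001, -0.003]
ft_force: [-0.4, -0.3, 0.4]
opening: 0.696
finger_force: 0.0
```

>>> carry_out([
  [[0.2,0,0,0,0],[0.2,0,0,0,0],[0.2,0,0,0,0],[0.2,0,0,0,0],[0.2,0,0,0,0]],
], force=40)

```text
clock: 10.42
position: [0.4877, -0.2152, 0.2457]
tcp_rot: [0.714, 0.7, 0.001, 0.002]
ft_force: [-0.5, 1.0, 7.4]
opening: 0.299
finger_force: 39.8
```

>>> carry_out([
  [[0.2,0,0,-0.015,0],[0.2,0,0,-0.03,0],[0.2,0,0,-0.04,0],[0.2,0,0,-0.04,0],[0.2,0,0,0,0]],
])

```text
clock: 11.05
position: [0.4878, -0.2154, 0.3741]
tcp_rot: [0.714, 0.7, 0.001, 0.004]
ft_force: [-0.3, -0.1, -1.7]
opening: 0.299
finger_force: 39.5
```

```bash
python3 - <<'E'
from h import *
st=r.read_state(); print(st["position"],st["opening"],st["ft_force"])
w=r.grab_frame("wrist");s=r.grab_frame("scene"); C=cam("scene")
p=proj([.487,-.214,.17],C)[0].astype(int); print(p); x,y=max(0,p[0]-50),p[1]-50
print(x,y)
cv2.imwrite("pics/w5.png",np.hstack([cv2.resize(w[:,170:470],(450,600)),cv2.resize(s[y:y+150,x:x+85],(340,600),interpolation=cv2.INTER_CUBIC)]))
E
```

```text
[ 0.48781529 -0.21540784  0.37412859] 0.299007557662655 [-0.34030931 -0.05339065 -1.70457279]
[233 194]
183 144
```

View pics/w5.png

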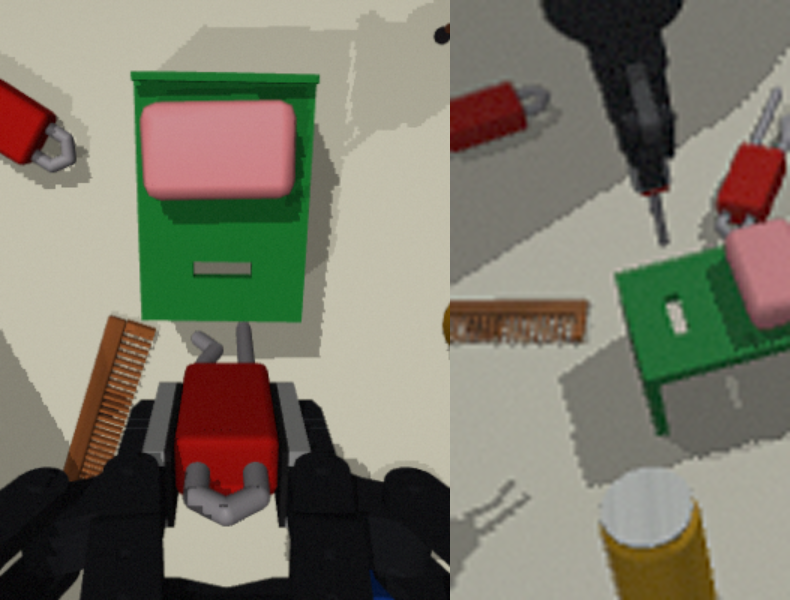

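```bash
cat >> h.py <<'E'
def tooltip(uv,z,mount=None):
    c=r.calibration("wrist"); M=np.array(c["mount"]); s=cv2.undistortPoints(np.array(uv,float).reshape(1,1,2),np.array(c["mtx"]),np.array([c["k1"],0,0,0,0.]))[0,0]
    d=M[:3,:3]@np.r_[s,1]; return M[:3,3]+d*(z-M[2,3])/d[2]
E
python3 - <<'E'
from h import *
f=lambda p:(170+p[0]/1.5-.17,p[1]/1.5-.17)
print("tip centre",tooltip(f((244,326)),.2325)); print("leg at head",tooltip(f((246,364)),.186))
for p in[(190,366),(266,366)]:print("head bottom?/edge",tooltip(f(p),.186))
print("head top corners",[tooltip(f(p),.141).round(4) for p in[(178,435),(275,432)]])
st=r.read_state();C=cam("wrist",st);Cs=cam("scene")
p,e=tri([ray(f((244,326)),C),ray((236.1,204),Cs)]);T=R.from_quat(st["tcp_rot"]).as_matrix();print(T.T@(p-st["position"]),e,T[:,0],T[:,2])
E
```

```text
tip centre [0.00332266 0.00691671 0.2325    ]
leg at head [0.00910837 0.00606963 0.186     ]
head bottom?/edge [ 0.00840078 -0.01158307  0.186     ]
head bottom?/edge [0.00840799 0.0123874  0.186     ]
head top corners [array([ 0.0125, -0.0115,  0.141 ]), array([0.0133, 0.0113, 0.141 ])]
[0.00270326 0.00611623 0.23016695] [np.float64(0.0016215393788914588), np.float64(0.0016215393788914984)] [ 1.89837469e-02  9.99819440e-01 -8.38977632e-04] [ 1.52205066e-03 -8.68027299e-04 -9.99998465e-01]
```

>>> carry_out([
  [[0.2,0.048,0.0056,0,0],[0.2,0.048,0.0056,0,0],[0.2,0.048,0.0056,0,0],[0.2,0.048,0.0056,0,0],[0.2,0.048,0.0055,0,0]],
])

```text
clock: 11.78
position: [0.5186, 0.0262, 0.3668]
tcp_rot: [0.714, 0.7, -0.001, -0.001]
ft_force: [0.7, -0.2, -0.5]
opening: 0.3
finger_force: 39.5
```

>>> carry_out([
  [[0.2,0.048,0.0055,0,0],[0.2,0.048,0.0055,0,0],[0.2,0,0,0,-6],[0.2,0,0,0,-5.7],[0.2,0,0,0,0]],
])

```text
clock: 12.4
position: [0.5315, 0.1205, 0.3668]
tcp_rot: [0.639, 0.769, -0.001, -0.001]
ft_force: [-0.3, 0.8, -1.4]
opening: 0.294
finger_force: 39.5
```

>>> carry_out([
  [[0.2,0,0,0.015,0],[0.2,0,0,0,0]],
])

```text
clock: 12.65
position: [0.5312, 0.1201, 0.3507]
tcp_rot: [0.639, 0.769, -0.002, -0.001]
ft_force: [-0.4, 0.3, -0.1]
opening: 0.302
finger_force: 39.5
```

```bash
python3 - <<'E'
from h import *
st=r.read_state(); print(st["position"],st["tcp_rot"],st["ft_force"]); w=r.grab_frame("wrist"); np.save("w6.npy",cam("wrist",st)[2])
cv2.imwrite("pics/w6.png",w); cv2.imwrite("pics/w6c.png",cv2.resize(w[120:270,230:430],(800,600),interpolation=cv2.INTER_CUBIC))
E
```

```text
[0.5312205  0.12008564 0.3507227 ] [ 0.63934863  0.76891423 -0.00151308 -0.00139744] [-0.3925688   0.33554618 -0.11973132]
```

View pics/w6c.png

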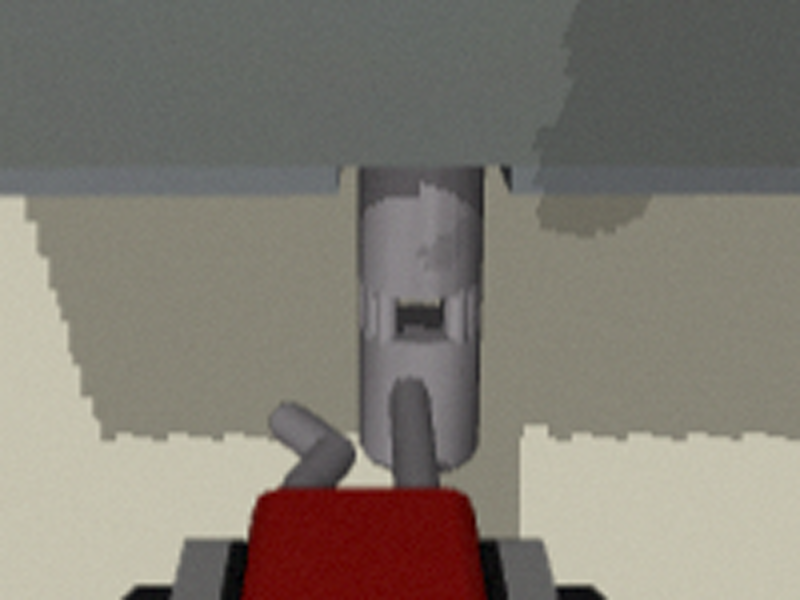

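```bash
python3 - <<'E'
from h import *
f=lambda p:(230+p[0]/4-.38,120+p[1]/4-.38)
for z in(.2305,.2325,.2345): print("tip",tooltip(f((411,393)),z))
st=r.read_state();T=R.from_quat(st["tcp_rot"]).as_matrix()
C=(*cam("wrist")[:2],np.load("w6.npy"))
h=onz(f((420.5,319)),C,.0855); print("hole",h,"in tool",T.T@(h-st["position"]))
a=onz(f((0,194)),C,.091);b=onz(f((800,193)),C,.091);print("flap",np.degrees(np.arctan2(*(b-a)[1::-1])),"toolx",T[:,0],T[:,2],a,b)
print([ (T.T@(onz(f(p),C,.075)-st["position"])).round(4) for p in[(360,250),(483,250),(362,430),(477,430)]])
E
```

```text
tip [0.00372916 0.00676308 0.2305    ]
tip [0.00292198 0.00683239 0.2325    ]
tip [0.0021148 0.0069017 0.2345   ]
hole [0.53880859 0.12498752 0.0855    ] in tool [0.00336738 0.00883856 0.2661695 ]
flap 10.666522066023704 toolx [-1.82795826e-01  9.83150877e-01  1.97583136e-04] [-2.86361661e-03 -3.31459653e-04 -9.99995845e-01] [0.46663433 0.13536279 0.091     ] [0.59487499 0.15951652 0.091     ]
[array([ 0.0126, -0.0016,  0.2767]), array([0.0126, 0.0201, 0.2766]), array([-0.0219, -0.0012,  0.2767]), array([-0.0218,  0.0199,  0.2766])]
```

>>> carry_out([
  [[0.2,0.0005,0.0021,0.01,0],[0.2,0,0,0.008,0],[0.2,0,0,0.005,0],[0.2,0,0,0,0]],
])

```text
clock: 13.2
position: [0.5338, 0.1213, 0.3297]
tcp_rot: [0.639, 0.769, -0.0, -0.0]
ft_force: [-0.3, 0.3, -1.6]
opening: 0.299
finger_force: 39.5
```

>>> carry_out([
  [[0.2,0,0,0.003,0],[0.2,0,0,0.002,0],[0.2,0,0,0.001,0],[0.2,0,0,0,0]],
])

```text
clock: 13.7
position: [0.534, 0.1213, 0.3243]
tcp_rot: [0.639, 0.769, -0.0, -0.0]
ft_force: [-0.3, -0.5, -1.0]
opening: 0.299
finger_force: 39.5
```

>>> carry_out([
  [[0.2,0,0,0.001,0],[0.2,0,0,0.001,0],[0.2,0,0,0.001,0],[0.2,0,0,0,0]],
])

```text
clock: 14.2
position: [0.5339, 0.1213, 0.3212]
tcp_rot: [0.639, 0.769, -0.0, -0.0]
ft_force: [0.1, 0.2, -0.9]
opening: 0.298
finger_force: 39.5
```

>>> carry_out([
  [[0.2,0,0,0.001,0],[0.2,0,0,0.001,0],[0.2,0,0,0.001,0],[0.2,0,0,0,0]],
])

```text
clock: 14.7
position: [0.5339, 0.1213, 0.3182]
tcp_rot: [0.639, 0.769, -0.0, -0.0]
ft_force: [-0.1, -0.4, -0.7]
opening: 0.298
finger_force: 39.5
```

>>> carry_out([
  [[0.2,0,0,0.001,0],[0.2,0,0,0.001,0],[0.2,0,0,0.001,0],[0.2,0,0,0,0]],
])

```text
clock: 15.2
position: [0.5339, 0.1213, 0.3152]
tcp_rot: [0.639, 0.769, -0.0, -0.0]
ft_force: [-0.0, 0.5, -0.7]
opening: 0.297
finger_force: 39.5
```

>>> carry_out([
  [[0.2,0,0,0.002,0],[0.2,0,0,0.002,0],[0.2,0,0,0.002,0],[0.2,0,0,0,0]],
])

```text
clock: 15.7
position: [0.5339, 0.1213, 0.309]
tcp_rot: [0.639, 0.769, -0.0, -0.0]
ft_force: [0.3, -0.4, -0.0]
opening: 0.297
finger_force: 39.5
```

>>> carry_out([
  [[0.2,0,0,0.002,0],[0.2,0,0,0.002,0],[0.2,0,0,0.002,0],[0.2,0,0,0,0]],
])

```text
clock: 16.2
position: [0.5339, 0.1213, 0.3031]
tcp_rot: [0.639, 0.769, -0.0, -0.0]
ft_force: [0.6, -0.2, -0.5]
opening: 0.302
finger_force: 39.5
```

>>> carry_out([
  [[0.2,0,0,0.002,0],[0.2,0,0,0.002,0],[0.2,0,0,0.002,0],[0.2,0,0,0,0]],
])

```text
clock: 16.7
position: [0.5339, 0.1213, 0.297]
tcp_rot: [0.639, 0.769, -0.0, -0.0]
ft_force: [0.1, 0.9, -1.1]
opening: 0.297
finger_force: 39.5
```

>>> carry_out([
  [[0.2,0,0,0.0015,0],[0.2,0,0,0.0015,0],[0.2,0,0,0.0015,0],[0.2,0,0,0.0015,0],[0.2,0,0,0,0]],
])

```text
clock: 17.32
position: [0.5336, 0.1213, 0.2905]
tcp_rot: [0.639, 0.769, -0.001, -0.001]
ft_force: [-2.6, -1.8, -2.0]
opening: 0.295
finger_force: 39.6
```

>>> carry_out([
  [[0.2,0,0,0.0015,0],[0.2,0,0,0.0015,0],[0.2,0,0,0.0015,0],[0.2,0,0,0.0015,0],[0.2,0,0,0,0]],
])

```text
clock: 17.95
position: [0.5336, 0.1213, 0.2846]
tcp_rot: [0.639, 0.769, -0.001, -0.0]
ft_force: [-3.4, -1.0, -3.0]
opening: 0.299
finger_force: 39.4
```

>>> carry_out([
  [[0.2,0,0,0.0015,0],[0.2,0,0,0.0015,0],[0.2,0,0,0.0015,0],[0.2,0,0,0.0015,0],[0.2,0,0,0,0]],
])

```text
clock: 18.58
position: [0.534, 0.1213, 0.2791]
tcp_rot: [0.639, 0.769, 0.0, 0.0]
ft_force: [-2.5, -0.4, -3.0]
opening: 0.299
finger_force: 39.5
```

>>> carry_out([
  [[0.2,0,0,0.001,0],[0.2,0,0,0.001,0],[0.2,0,0,0.001,0],[0.2,0,0,0.001,0],[0.2,0,0,0,0]],
])

```text
clock: 19.2
position: [0.5341, 0.1213, 0.2753]
tcp_rot: [0.639, 0.769, 0.0, 0.0]
ft_force: [-1.5, 0.4, -1.8]
opening: 0.301
finger_force: 39.7
```

Expected home near TCP z ≈ 0.271; finer steps now.

>>> carry_out([
  [[0.2,0,0,0.001,0],[0.2,0,0,0.001,0],[0.2,0,0,0,0]],
])

```text
clock: 19.58
position: [0.5341, 0.1213, 0.2734]
tcp_rot: [0.639, 0.769, 0.0, 0.0]
ft_force: [-1.9, -0.1, -1.1]
opening: 0.302
finger_force: 39.7
```

>>> carry_out([
  [[0.2,0,0,0.0008,0],[0.2,0,0,0.0008,0],[0.2,0,0,0,0]],
])

```text
clock: 19.95
position: [0.5341, 0.1213, 0.2718]
tcp_rot: [0.639, 0.769, 0.0, 0.0]
ft_force: [-1.2, 0.4, -0.6]
opening: 0.298
finger_force: 39.8
```

>>> carry_out([
  [[0.2,0,0,0.0008,0],[0.2,0,0,0.0008,0],[0.2,0,0,0,0]],
])

```text
clock: 20.32
position: [0.5342, 0.1214, 0.2714]
tcp_rot: [0.639, 0.769, 0.0, 0.0]
ft_force: [-4.5, -1.1, 8.3]
opening: 0.296
finger_force: 41.1
```

>>> carry_out([
  [[0.2,0,0,0.0006,0],[0.2,0,0,0,0]],
])

```text
clock: 20.58
position: [0.5342, 0.1213, 0.2712]
tcp_rot: [0.639, 0.769, 0.0, 0.0]
ft_force: [-7.8, -1.3, 12.8]
opening: 0.297
finger_force: 41.6
```

>>> carry_out([
  [[0.6,0,0,0,0],[0.6,0,0,0,0],[0.6,0,0,0,0],[0.6,0,0,0,0]],
])

```text
clock: 21.08
position: [0.534, 0.1213, 0.2694]
tcp_rot: [0.639, 0.769, -0.0, -0.0]
ft_force: [-0.1, -0.1, -0.9]
opening: 0.601
finger_force: 0.0
```

>>> carry_out([
  [[0.6,0,0,-0.02,0],[0.6,0,0,-0.04,0],[0.6,-0.03,0,-0.05,0],[0.6,0,0,0,0]],
])

```text
clock: 21.58
position: [0.5412, 0.0906, 0.385]
tcp_rot: [0.639, 0.769, 0.003, 0.004]
ft_force: [0.0, 0.0, -0.9]
opening: 0.601
finger_force: 0.0
```

```bash
python3 - <<'E'
from h import *
st=r.read_state(); print(st["position"],st["ft_force"]); w=r.grab_frame("wrist");C=cam("wrist",st);np.save("w7.npy",C[2]); s=r.grab_frame("scene")
for z in(.131,.076,.086):print(z,proj([.534,.1235,z],C))
x,y=[int(v) for v in proj([.536,.12,.1],cam("scene"))[0]];print(x,y)
cv2.imwrite("pics/w7.png",np.hstack([cv2.resize(w[:320,180:480],(400,427)),cv2.resize(s[y-50:y+57,x-45:x+55],(400,427),interpolation=cv2.INTER_CUBIC)]))
E
```

```text
[0.54122281 0.09057698 0.38504954] [ 0.02541037  0.04221012 -0.86756724]
0.131 [[315.57692236 158.97632159]]
0.076 [[315.9087192  143.23379404]]
0.086 [[315.85790146 145.64093541]]
368 190
```

View pics/w7.png

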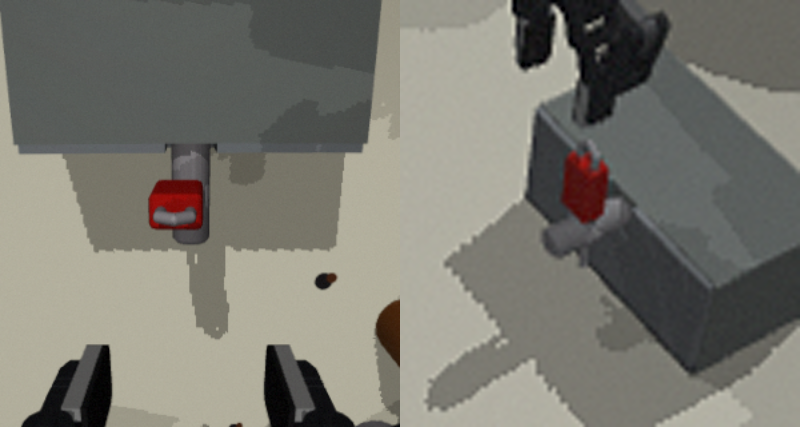

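The clip sits upright at about (178,205), with its leg showing under the shaft at (583,255). The flap is shut and the gripper is clear, so I'm handing the job in.

```bash
python3 -c "
from plant import r
print(r.close_job())"
```

```text
the job is handed in; nothing more can be done
None
```

I shut the flap, pushed the clip home on the shaft, let go of it and handed the job in; the final pictures show it seated and upright, the last upward force reading before release was 12.8 N, and no verdict came back.

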